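# Refit the auger of a slow juicer

## Robot

A 6-joint arm with a two-finger parallel gripper is mounted at the origin on a cart in front of the work surface, level with it; the furniture and walls round the work are solid. World frame = base frame: x ahead of the robot, y to its left, z up, the work surface at z = 0. Lengths are in m, angles in rad, forces in N, time in s.
With the tool pointing down it reaches from about 0.325 to 0.85 m from the base axis. Payload 4.4 kg.
Tool frame: the origin (TCP) lies midway between the tips of the shut fingers; the grasp point (between the pads) lies 19 mm behind it; z points along the fingers, y is the line along which they close (so a half turn about z gives the same grasp; the last joint's range is limited). The gripper opens to 94 mm and grips with 3 to 60 N. Pads are 16 mm wide; open, the fingers measure 119 mm over their backs; the gripper's body (75 mm by 177 mm) begins 78 mm behind the grasp point.
Start: joints at [1.169, 0.207, 1.542, -0, 1.393, -0.15], TCP at [0.143, 0.557, 0.205] pointing down, gripper open.
Joint ranges: [-2.73, 2.73], [-0.86, 2.22], [0.23, 2.46], [-1.11, 4.25], [0.08, 2.63], [-2.82, 2.82]. Speed limits (rad/s): [2.79, 2.79, 3.14, 3.14, 3.14, 3.14].

## Interface

Orientations are given as a unit quaternion [w, x, y, z].
In Python, from cell import robot gives the robot as it stands.
- The arm moves only by the tool servo_tool, never from a script. Its argument "increments" is one flat list of numbers, 4 for each row, row after row: the shift along the world's x, y, z in m, then the turn about the world's z in rad. In form: [tx, ty, tz, yaw, tx, ty, tz, yaw, ...]. A call has 1 to 20 rows; each row is the pose to reach, as a shift and turn from the pose commanded when the call began; what a row does not reach only later rows make up. A row lasts 1/10 s, in which the tool goes at most 50 mm and 8.59 degrees, less where a joint would pass 70% of its speed; a pose out of reach is approached as far as the arm can. A call with a gripper value outside its range is refused whole. "grip" is the gripper's target within -1 to 1 (shut at 1, half-way at 0, fully open at -1), set as the call begins (left out, the last holds). The fingers move at their own pace and stop on an object; "force" is the grip in N (left out, the last holds). Time passes only in rows, so rows that repeat a pose let the fingers close. It gives the time, the measured TCP pose, the force, the opening and the grip force at its end, in the units of the state.
- robot.observe(): the state, without advancing time (a new reading comes with each control period).
- robot.camera(name): name is "side" or "top" or "wrist"; returns (picture, depth): 400x640x3 uint8, red, green, blue; 400x640 float32, m along the optical axis (not along the pixel's ray), 0 where there is no reading.
- robot.camera_model(name): a dict with "mtx" (3x3 intrinsics, pixels), "rvec" (rotation vector, rad) and "tvec" (3), from world to camera coordinates, as OpenCV has them; the wrist camera has in their place "hand_eye" (4x4, takes a point from camera to tool coordinates, whose origin is the TCP and whose axes are the flange's). Camera axes: x right, y down, z forward; pixel columns grow to the right and rows downward; lengths in m; the calibration is good to about 2 mm. A picture is of the moment at which its call begins: read the wrist's pose just before it. camera_model takes no time and is no camera call.
- robot.job_done(): hands the job in; it is judged then, once.
The state is a dict: "time_s": time; "joint_pos": joint angles; "dq": joint speeds; "joint_efforts": joint torques, N m; "tcp_pos": TCP position; "ee_rot": TCP orientation; "contact_force": force on the tool from outside, world axes, zero at the start; "wrist_torque": the same for the moment, N m; "finger_gap": finger opening in m; "grasp_force": force on a finger pad.
Only numpy, scipy, OpenCV 4.12 (cv2) and the standard library are available. Lean on these libraries where they do the work, as an engineer would, in place of code of your own. Each camera call takes 0.05 s, during which the arm holds its last target. There are 200 camera calls.

## Task

Put the juicer back together after washing: swing its lid back past upright until it stays open, then slide the auger (the upright screw with the flat-sided stem) down into the chamber and turn it until it drops over the square drive, fully home. Then shut the lid completely over it and let go, leaving the pusher, bowl, tomato and peeler where they are.

Things in the scene. Friction and masses are not known exactly. Their poses are not given: they have to be found in the camera images.
- mouth (a point): Centre of the open top of the juicer's upright round steel chamber, rim height 150 mm. The bore is 62 mm wide, 85 mm deep, its top 12 mm flared to 72 mm. The juicer is fixed. Axes: z up, x from its front (roughly facing the robot) to the lid hinge at the back, y to its left. White base 205 x 124 mm, 60 mm high, 92 mm at the rear; a spout on the -y side reaches 102 mm from the axis.
- drive_seat (a point): Centre of the chamber floor, 85 mm below the mouth, axes as the mouth. On it stands the drive: a square steel stub on the axis, 22 mm across flats, 11 mm high, with a round nose 20 mm wide, 3 mm high on top. It is geared and does not turn. It stopped at an unknown angle, which is not reported (these axes do not show it).
- hinge (a point): Middle of the lid's hinge pin at the back of the rim: 55 mm along the juicer's x from the chamber axis, 152 mm high. The pin lies along the juicer's y. Axes as the mouth; they do not turn with the lid.
- lid_tab (a point): Grip point of the lid's lift tab. The lid is a black hollow cap, 85 mm wide, 54 mm high, with a feed chute on top (12 mm more). The tab is a fin at its front edge, 14 mm thick (along y), 22 mm high, 38 mm long. This point is in mid thickness and height, 15 mm from the tab's end; shut, it is 121 mm in front of and 11 mm above the hinge pin. Axes turn with the lid; shut, they equal the juicer's.
- lid (a joint): Lid angle, rad: 0 shut, grows as it swings up and back, 2.8 resting open at its stop. The hinge is light: the lid (0.14 kg) falls shut below about 1.05 rad and falls open above it. The inside of its roof is 52 mm above the rim, so if the auger is not fully down the lid stays ajar.
- auger_center (a point): Centre, half-way up, of the auger: a grey plastic screw, loose, standing upright, 131 mm high, about 0.22 kg. Body 59 mm wide, 85 mm high; on top a stem with flat sides, 46 mm high, 26 mm wide (along its x), 16 mm thick (along its y, pinch here). The stem runs from 19.5 to 65.5 mm above this point.
- auger_foot (a point): Centre of the auger's underside, 65.5 mm below auger_center, same axes. In the foot is a square socket 25 mm wide, 16 mm deep, sides along the auger's x and y; it fits over the drive at every quarter turn, within about 7 degrees. Home, this point is at drive_seat; resting on the drive's corners it is 11 mm higher.
- pusher_center (a point): Centre, half-way up, of the pusher: a plain black round stick, loose, standing upright, 122 mm high, 47 mm wide with a 62 mm cap on top. Not needed; leave it.
- bowl: Rice bowl, loose, 115 mm wide, 52 mm high, under the spout; origin at the centre of its underside. Leave it.
- tomato: Tomato, loose, 58 mm wide, 62 mm high; origin at its underside. Leave it.
- peeler: Peeler, loose, 170 mm long, 18 mm high; origin at its underside. Leave it.

How it is judged:
On the way, in this order (a step that is already met when the one before it is completed fails the run):
1. the lid stays open past upright (value of joint lid above 2 rad), for 0.2 s.
2. the auger is fully home on the drive, with the lid still open (z of auger_foot in the frame of mouth below -0.0815 m and horizontal distance between auger_foot and mouth below 0.005 m and angle between auger_foot's own z axis and vertical below 0.08 rad and value of joint lid above 1.2 rad), for 0.2 s.
At the end, for the whole second after the job is handed in: The auger stands in the chamber, its foot within 3.5 mm of the chamber floor and within 5 mm of the axis, upright within 0.08 rad; the lid is shut (under 0.05 rad) and everything is let go (z of auger_foot in the frame of mouth below -0.0815 m and horizontal distance between auger_foot and mouth below 0.005 m and angle between auger_foot's own z axis and vertical below 0.08 rad and value of joint lid below 0.05 rad); the robot touches nothing.
It fails at once if the pusher is shifted by more than 4 cm (distance of pusher_center from where it was at the start of the episode above 0.04 m).
It fails at once if the bowl is shifted by more than 4 cm (distance of bowl from where it was at the start of the episode above 0.04 m).
It fails at once if the tomato is shifted by more than 4 cm (distance of tomato from where it was at the start of the episode above 0.04 m).
It fails at once if the peeler is shifted by more than 4 cm (distance of peeler from where it was at the start of the episode above 0.04 m).
It also fails if it takes over 66 s, if anything falls off the work surface, if the arm or the gripper's body presses on something with over 40 N, if the wrist force passes 120 N, or if a joint passes its speed limit or range.

## Working session

There is one attempt and no reset: what is moved stays moved. The work goes in short steps, Python scripts to look and compute and a tool call to move; the robot and the scene stay as the last step left them, time stands still between calls to the robot, and variables do not carry over. Pictures are saved under pics/ and viewed, at most 10 in all, crops included, and the job is handed in when it is done.

Besides the shell and the picture viewer there is one more tool, called after "Call:" as name(argument=value, ...) on one line, values as JSON. servo_tool: Moves the arm, as the interface text tells. Its arguments: {"type":"object","properties":{"increments":{"type":"array"},"grip":{"type":"number"},"force":{"type":"number"}},"required":["increments"]}

```bash
mkdir -p pics
cat > h.py <<'E'
import numpy as np, cv2
from cell import robot
def snap(n):
    s=robot.observe(); im,d=robot.camera(n); return s,im,d
def save(im,f): cv2.imwrite('pics/'+f,im[:,:,::-1])
def ext(n,s=None):
    m=robot.camera_model(n); K=np.array(m['mtx'],float)
    if n=='wrist':
        w,x,y,z=s['ee_rot']
        from scipy.spatial.transform import Rotation as R
        T=np.eye(4);T[:3,:3]=R.from_quat([x,y,z,w]).as_matrix();T[:3,3]=s['tcp_pos']
        C=T@np.array(m['hand_eye'])
    else:
        W=np.eye(4);W[:3,:3]=cv2.Rodrigues(np.array(m['rvec'],float))[0];W[:3,3]=np.ravel(m['tvec']);C=np.linalg.inv(W)
    return K,C
def cloud(n,d,s=None):
    K,C=ext(n,s); v,u=np.mgrid[:d.shape[0],:d.shape[1]]
    p=np.stack([(u-K[0,2])/K[0,0]*d,(v-K[1,2])/K[1,1]*d,d],-1)
    P=p@C[:3,:3].T+C[:3,3]; P[d<=0]=np.nan
    return P
E
python3 - <<'E'
from h import *
for n in('top','side'):
    s,im,d=snap(n); save(im,n+'0.png'); np.savez(n+'0.npz',im=im,d=d)
    K,C=ext(n); print(n,C[:3,3].round(3),C[:3,2].round(2),K[0,0],(d>0).mean())
print(robot.observe())
E
```

```text
top [ 0.377 -0.042  1.37 ] [ 0.1  0.  -1. ] 442.56815192079006 0.99598828125
side [ 0.44  -0.98   0.668] [ 0.05  0.86 -0.51] 377.82406152020627 0.9958515625
{'time_s': 0.1, 'joint_pos': array([ 1.16949553e+00,  2.07368184e-01,  1.54276421e+00, -2.12858163e-05,
        1.39351565e+00, -1.50499080e-01]), 'dq': array([-1.73777163e-04,  1.76531125e-04, -2.82806514e-03, -8.32204072e-05,
       -4.94804692e-04, -6.37328742e-04]), 'joint_efforts': array([ 1.18931446e-03, -3.71864247e+01, -2.82293165e+01,  7.00933719e-02,
        3.11045686e-02, -6.36719597e-05]), 'tcp_pos': array([0.14243793, 0.55633799, 0.2044102 ]), 'ee_rot': array([-2.69878769e-04,  1.25070515e-01,  9.92147323e-01, -9.91679131e-04]), 'contact_force': array([-0.32038921, -0.078266  , -0.00525499]), 'wrist_torque': array([ 0.01606394, -0.01139812,  0.0305456 ]), 'grasp_force': 0.0, 'finger_gap': 0.09403177172348445}
```

View pics/top0.png

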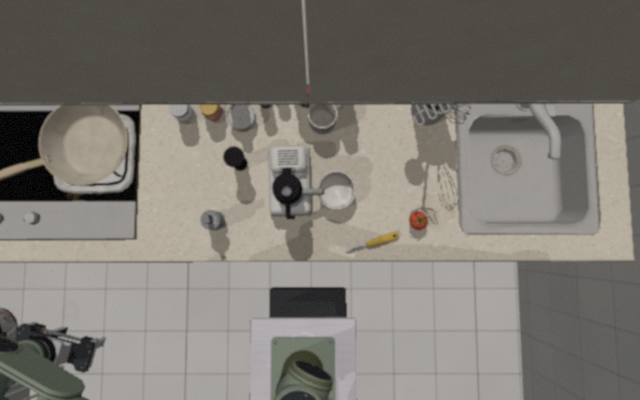

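View pics/side0.png

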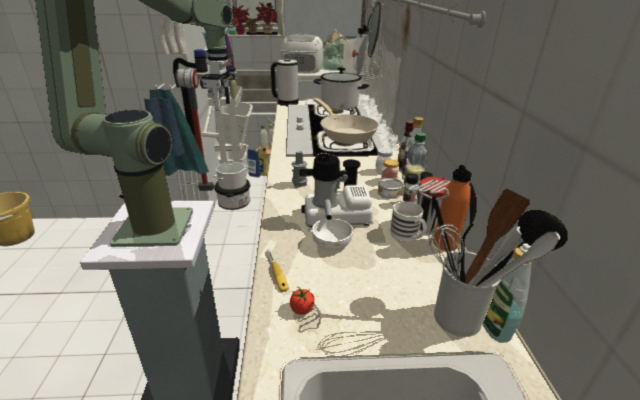

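The top view shows the juicer lid at (288,188) with its tab at (289,212), the auger at (212,220), the pusher at (236,158), the bowl at (337,192), the peeler at (375,241) and the tomato at (418,220). Image up is roughly +x and image left is +y.

Run:
```python
from h import *
z=np.load('top0.npz'); im,d=z['im'],z['d']; P=cloud('top',d)
np.set_printoptions(precision=4,suppress=True)
def reg(u0,u1,v0,v1,zl,zh):
    Q=P[v0:v1,u0:u1].reshape(-1,3); c=im[v0:v1,u0:u1].reshape(-1,3)
    m=(Q[:,2]>zl)&(Q[:,2]<zh); return Q[m],c[m]
def rep(n,Q):
    r=cv2.minAreaRect((Q[:,:2]*1000).astype(np.float32))
    print(n,len(Q),'mean',Q.mean(0),'rect',r[0],r[1],r[2],'zmax',Q[:,2].max())
print('table',np.nanmedian(P[225:235,300:340,2]),'cab',P[60,300])
Q,_=reg(195,232,200,238,.05,.16); rep('auger all',Q)
Q,_=reg(195,232,200,238,.11,.16); rep('stem',Q)
Q,_=reg(195,232,200,238,.06,.10); rep('body',Q)
Q,_=reg(220,255,142,175,.1,.14); rep('pusher',Q)
Q,c=reg(262,320,140,222,.195,.23); rep('chute',Q)
Q,c=reg(262,320,165,220,.14,.23); rep('lid+tab',Q)
Q,c=reg(280,298,203,222,.14,.185); rep('tab',Q)
Q,c=reg(262,320,140,222,.075,.11); rep('rear base',Q)
Q,c=reg(262,320,140,222,.045,.11); rep('base',Q)
Q,c=reg(318,360,170,212,.03,.07); rep('bowl',Q)
sub=P[198:222:1,282:298]
print((sub[:,:,2]*1000)[::2].round())
Q,_=reg(140,430,104,140,.05,.6); print('back items zmax',Q[:,2].max(), 'x min',Q[:,0].min())
big=cv2.resize(im[130:250,190:350],None,fx=5,fy=5,interpolation=cv2.INTER_CUBIC); save(big,'crop0.png')
```

```text
table 9.61522939182391e-05 cab [ 0.587  -0.0234  0.8776]
auger all 340 mean [0.4443 0.2659 0.0929] rect (445.05926513671875, 269.2762756347656) (56.84149932861328, 56.98917770385742) 42.06288146972656 zmax 0.13691946697752622
stem 66 mean [0.4449 0.2675 0.1281] rect (444.83795166015625, 269.3092041015625) (24.907636642456055, 16.001731872558594) 17.083988189697266 zmax 0.13691946697752622
body 259 mean [0.4437 0.2659 0.0844] rect (444.5953369140625, 268.9295654296875) (56.3075065612793, 56.93772888183594) 48.57118225097656 zmax 0.0990303934379313
pusher 363 mean [0.6239 0.1974 0.1199] rect (624.75537109375, 197.652099609375) (60.107730865478516, 58.65765380859375) 1.585753321647644 zmax 0.12887200282842892
chute 672 mean [0.524  0.0393 0.2063] rect (525.0197143554688, 39.724884033203125) (75.98014831542969, 75.0505142211914) 0.5478063821792603 zmax 0.22371624359260767
lid+tab 933 mean [0.5216 0.0381 0.1956] rect (517.460693359375, 40.736053466796875) (80.27143096923828, 140.92015075683594) 73.79458618164062 zmax 0.22371624359260767
tab 92 mean [0.4658 0.0383 0.1714] rect (464.9515991
[... 994 characters left out ...]
.  68.  62.  63.  68.  66.  60.
   66.  60.]
 [ 56.  61.  66. 174. 169. 177. 173. 172.  59.  60.  63.  61.  60.  54.
   61.  62.]
 [ 57.  61.  61. 174. 172. 175. 172. 173.  58.  61.  56.  61.  55.  59.
   55.  60.]
 [ 51.  53.  60. 174. 176. 172. 172. 172. 154.  55.  53.  57.  51.  56.
   56.  56.]
 [ 48.  47.  47. 173. 179. 178. 171. 176. 158.  44.  50.  44.  45.  48.
   38.  43.]
 [ -4.  -1.  -2. 173. 172. 175. 172. 176. 160.  44.  47.  43.  41.   6.
   -1.  -5.]
 [ -3.  -2.   4.  -0. 165. 167. 175. 157.  46.  49.  49.  46.  42.  -0.
   -1.   5.]
 [ -1.  -1.  -3.  -3.  -4.   2.   2.   2.   2.  -1.   5.  -3.  -6.  -4.
    4.  -1.]]
back items zmax 0.3082961279517422 x min 0.6682600325866794
```

View pics/crop0.png

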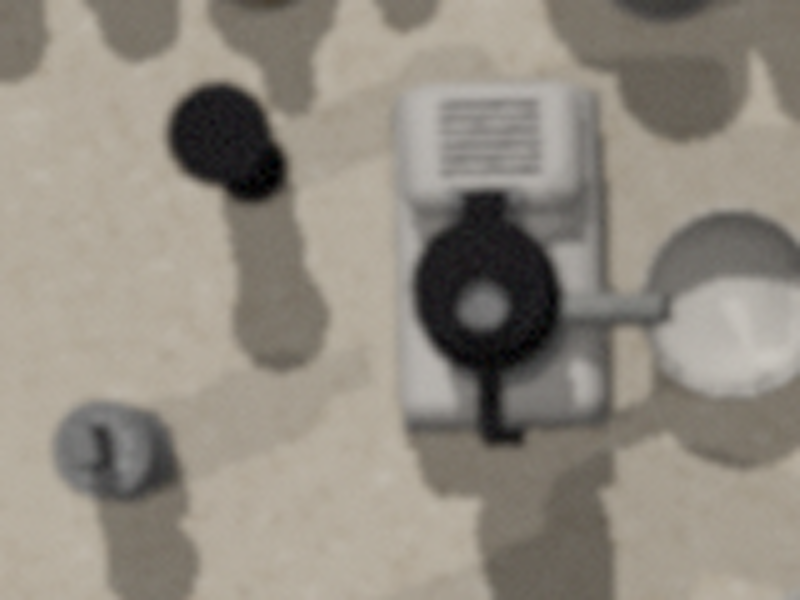

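The crop shows the tab pointing at the robot (490,375-435), the lid ring centred at (486,293), and the auger with its stem at (100,455). Next I refine the lid axis and tab line.

Run:
```python
from h import *
np.set_printoptions(precision=4,suppress=True)
def circ(Q):
    A=np.c_[2*Q[:,:2],np.ones(len(Q))]; s=np.linalg.lstsq(A,(Q[:,:2]**2).sum(1),rcond=None)[0]; return s[:2],np.sqrt(s[2]+s[0]**2+s[1]**2)
z=np.load('top0.npz'); im,d=z['im'],z['d']; P=cloud('top',d)
sub=P[204:222,282:298].reshape(-1,3); t=sub[(sub[:,2]>.165)&(sub[:,2]<.18)&(sub[:,0]<.478)]
print('tab',len(t),t.mean(0),t.min(0),t.max(0)); 
v=np.linalg.svd((t-t.mean(0))[:,:2])[2][0]; print('dir deg',np.degrees(np.arctan2(v[1],v[0])))
# black mask outline of lid top: chute ring + roof via rays onto z=0.204
K,C=ext('top')
def ray(u,v,h):
    r=C[:3,:3]@np.linalg.solve(K,[u,v,1]); return C[:3,3]+r*(h-C[2,3])/r[2]
m=((im.max(2)<60)&(P[:,:,2]>.13)).astype(np.uint8); m[:160]=0;m[206:]=0;m[:,:262]=0;m[:,320:]=0
c=max(cv2.findContours(m,0,2)[0],key=cv2.contourArea); (u,v),r=cv2.minEnclosingCircle(c); print('circ px',u,v,r,ray(u,v,.204))
roof=P[170:206,268:308].reshape(-1,3); roof=roof[(roof[:,2]>.195)&(roof[:,2]<.212)]
print('roof rect',cv2.minAreaRect((roof[:,:2]*1000).astype(np.float32)))
mm=(P[:,:,2]>.05)&(P[:,:,2]<.068); mm[:,:262]=0;mm[:,315:]=0;mm[:165]=0;mm[225:]=0
# left (y+) and front edges of base
E=[]
for r in range(172,212):
    x=np.where(mm[r])[0]
    if len(x): E.append(P[r,x[0]])
E=np.array(E); f=np.polyfit(E[:,0],E[:,1],1);rs=E[:,1]-np.polyval(f,E[:,0]); g=abs(rs)<.003; f=np.polyfit(E[g,0],E[g,1],1); print('left edge slope deg',np.degrees(np.arctan(f[0])),'y at .525',np.polyval(f,.525),g.sum())
# side view check
z=np.load('side0.npz'); S=cloud('side',z['d']); b=z['im'].max(2)<60
m=b&(S[...,0]>.42)&(S[...,0]<.6)&(abs(S[...,1]-.035)<.07)&(S[...,2]>.13)&(S[...,2]<.24)
Q=S[m]; print('side lid',len(Q),Q.min(0),Q.max(0)); q=Q[Q[:,0]<.475]; print('tab side',len(q),q.mean(0) if len(q) else 0,q.min(0),q.max(0))
```

```text
tab 62 [0.461  0.0383 0.1731] [0.4437 0.0306 0.1668] [0.4767 0.0441 0.1785]
dir deg -178.7789270012643
circ px 286.5 186.9166717529297 18.255430221557617 [0.5248 0.0379 0.204 ]
roof rect ((525.0197143554688, 39.724884033203125), (75.98014831542969, 75.0505142211914), 0.5478063821792603)
left edge slope deg 1.6645988451165479 y at .525 0.09882394446253902 40
side lid 789 [ 0.45   -0.0059  0.138 ] [0.5912 0.0727 0.2183]
tab side 64 [0.4614 0.0311 0.1652] [0.45   0.0247 0.1522] [0.4741 0.0406 0.174 ]
```

Call:
servo_tool(increments=[0.02,-0.03,0.05,0.05,0.317,-0.519,0.08,0.277,0.317,-0.519,0.08,0.277,0.317,-0.519,0.08,0.277,0.317,-0.519,0.08,0.277,0.317,-0.519,0.08,0.277,0.317,-0.519,0.08,0.277,0.317,-0.519,0.08,0.277,0.317,-0.519,0.08,0.277,0.317,-0.519,0.08,0.277,0.317,-0.519,0.08,0.277,0.317,-0.519,0.08,0.277,0.317,-0.519,0.08,0.277,0.317,-0.519,0.08,0.277,0.317,-0.519,0.08,0.277,0.317,-0.519,0.08,0.277,0.317,-0.519,0.08,0.277,0.317,-0.519,0.08,0.277], grip=-0.3)

```text
time_s: 1.9
tcp_pos: [0.4592, 0.0391, 0.2855]
ee_rot: [0.0, -0.014, 1.0, 0.0]
contact_force: [-0.4, -0.1, 0.5]
finger_gap: 0.0609
grasp_force: 0.0
```

Run:
```python
from h import *
np.set_printoptions(precision=4,suppress=True)
s,im,d=snap('wrist'); save(im,'w1.png'); P=cloud('wrist',d,s); print(s['time_s'],s['joint_pos'],s['finger_gap'])
K,C=ext('wrist',s); print(C)
# tab points
m=(P[...,2]>.165)&(P[...,2]<.182)&(P[...,0]>.43)&(P[...,0]<.475)&(abs(P[...,1]-.037)<.03)
Q=P[m]; print(len(Q)); 
if len(Q): print(Q.mean(0),Q.min(0),Q.max(0),cv2.minAreaRect((Q[:,:2]*1000).astype(np.float32)))
```

```text
1.9 [-0.1033 -0.0968  1.6961  0.0001  1.5423 -1.7023] 0.06090338810725605
[[-0.0289  0.9569  0.289   0.3743]
 [ 0.9996  0.0281  0.0068  0.0365]
 [-0.0016  0.2891 -0.9573  0.4653]
 [ 0.      0.      0.      1.    ]]
446
[0.4593 0.0365 0.1736] [0.445  0.0291 0.1651] [0.475  0.0437 0.1766] ((460.0526123046875, 36.305015563964844), (30.089981079101562, 13.956932067871094), 1.8064981698989868)
```

View pics/w1.png

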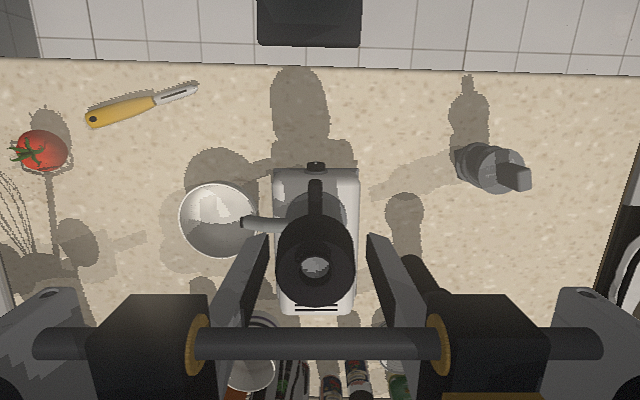

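The wrist view shows the tab at (315,185) between the fingers, above the juicer and clear of everything. Going down to grip it.

Call:
servo_tool(increments=[0,0,-0.05,0,0,0,-0.1,0,0,-0.001,-0.141,0,0,-0.001,-0.141,0,0,-0.001,-0.141,0])

```text
time_s: 2.45
tcp_pos: [0.4597, 0.0374, 0.1449]
ee_rot: [-0.0, -0.013, 1.0, 0.0]
contact_force: [0.6, 1.0, -0.1]
finger_gap: 0.0609
grasp_force: 0.0
```

Call:
servo_tool(increments=[0,0,0,0,0,0,0,0,0,0,0,0,0,0,0,0,0,0,0,0,0,0,0,0,0,0,0,0], grip=1, force=10)

```text
time_s: 3.15
tcp_pos: [0.4598, 0.0366, 0.1446]
ee_rot: [0.0, -0.013, 1.0, -0.0]
contact_force: [-0.5, -0.6, 1.2]
finger_gap: 0.014
grasp_force: 10.0
```

```bash
python3 -c "
import numpy as np
o=None
for t in np.arange(0,1.61,.1):
    x=-.121*np.cos(t)+.011*np.sin(t)+.121;z=.121*np.sin(t)+.011*np.cos(t)-.011
    print(round(t,1),round(x,3),round(z,3))"
```

```text
0.0 0.0 0.0
0.1 0.002 0.012
0.2 0.005 0.024
0.3 0.009 0.035
0.4 0.014 0.046
0.5 0.02 0.057
0.6 0.027 0.066
0.7 0.036 0.075
0.8 0.045 0.083
0.9 0.054 0.091
1.0 0.065 0.097
1.1 0.076 0.102
1.2 0.087 0.106
1.3 0.099 0.109
1.4 0.111 0.11
1.5 0.123 0.11
1.6 0.136 0.11
```

Call:
servo_tool(increments=[0.002,0,0.012,0,0.005,0,0.024,0,0.009,0,0.035,0,0.014,0,0.046,0,0.02,0,0.057,0,0.027,0.001,0.066,0,0.036,0.001,0.075,0,0.045,0.001,0.083,0,0.054,0.002,0.091,0,0.065,0.002,0.097,0,0.076,0.002,0.102,0,0.087,0.003,0.106,0,0.099,0.003,0.109,0,0.111,0.003,0.11,0,0.117,0.003,0.11,0,0.117,0.003,0.11,0])

```text
time_s: 4.75
tcp_pos: [0.5783, 0.0402, 0.2556]
ee_rot: [0.001, -0.013, 1.0, 0.0]
contact_force: [0.6, -0.4, 2.9]
finger_gap: 0.0141
grasp_force: 10.0
```

Call:
servo_tool(increments=[0,0,0,0,0,0,0,0,0,0,0.01,0,0,0,0.05,0,-0.03,0,0.09,0,-0.06,0,0.11,0,-0.1,0,0.13,0,-0.14,0,0.14,0,-0.14,0,0.14,0,-0.14,0,0.14,0], grip=-0.3)

```text
time_s: 5.75
tcp_pos: [0.4366, 0.04, 0.3957]
ee_rot: [0.002, -0.013, 1.0, -0.0]
contact_force: [-0.1, -0.1, 0.1]
finger_gap: 0.0611
grasp_force: 0.0
```

Run:
```python
from h import *
np.set_printoptions(precision=4,suppress=True)
s,im,d=snap('wrist'); P=cloud('wrist',d,s); print(s['time_s'],s['tcp_pos'],s['joint_pos'])
np.savez('w2.npz',im=im,d=d,P=P)
K,C=ext('wrist',s)
def px(p):
    q=np.linalg.inv(C)@np.r_[p,1]; return (K@q[:3]/q[2])[:2]
print('mouth px',px([.525,.039,.15]),'seat',px([.525,.039,.079]))
t,imt,dt=snap('top'); PT=cloud('top',dt); np.savez('t2.npz',im=imt,d=dt,P=PT)
u,v=px([.525,.039,.079]).astype(int); 
x0,y0=max(u-60,0),max(v-60,0)
a=cv2.resize(im[y0:y0+120,x0:x0+120],(600,600),interpolation=cv2.INTER_CUBIC)
save(a,'w2.png'); print(x0,y0)
M=(PT[...,2]>.1)&(PT[...,2]<.35)&(PT[...,0]>.56)&(abs(PT[...,1]-.04)<.18)
Q=PT[M]; 
for lo in(.1,.15,.2,.25): q=Q[Q[:,2]>lo]; print(lo,len(q),q.min(0),q.max(0)) if len(q) else 0
```

```text
5.75 [0.4366 0.04   0.3957] [-0.1065 -0.1759  1.5471  0.0001  1.767  -1.7034]
mouth px [315.4995 227.9506] seat [315.8069 212.0188]
255 152
0.1 1296 [ 0.56   -0.0183  0.1003] [0.8174 0.2184 0.1997]
0.15 357 [0.5616 0.0033 0.1502] [0.7121 0.0839 0.1997]
```

View pics/w2.png

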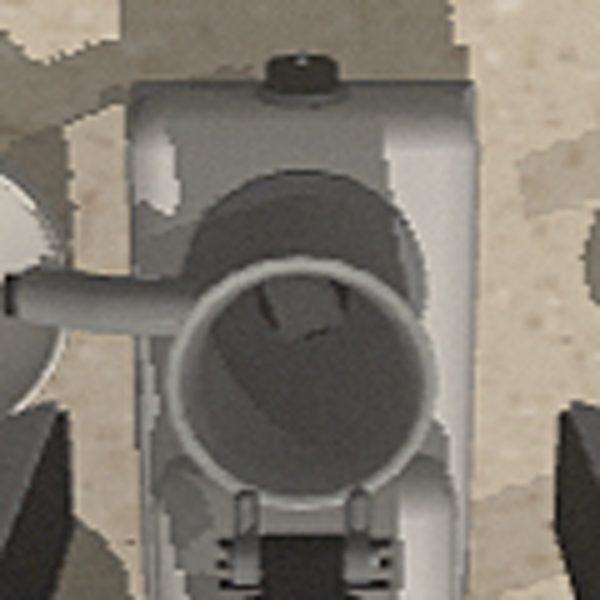

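The lid stands open at the back and the chamber is empty. The drive stub is partly visible at (305,305). I'll put the camera right over the bore to read its angle.

Call:
servo_tool(increments=[0.05,0,-0.03,0,0.1,0,-0.06,0,0.14,0,-0.1,0,0.173,0.004,-0.14,0,0.173,0.004,-0.14,0,0.173,0.004,-0.14,0,0.173,0.004,-0.14,0])

```text
time_s: 6.55
tcp_pos: [0.6095, 0.044, 0.2526]
ee_rot: [-0.002, -0.013, 1.0, 0.0]
contact_force: [-0.2, 0.0, 0.6]
finger_gap: 0.0612
grasp_force: 0.0
```

Run:
```python
from h import *
np.set_printoptions(precision=4,suppress=True)
s,im,d=snap('wrist'); P=cloud('wrist',d,s); print(s['time_s'],s['tcp_pos'])
np.savez('w3.npz',im=im,d=d,P=P)
K,C=ext('wrist',s); print(C[:3,3],K[0,0])
def px(p):
    q=np.linalg.inv(C)@np.r_[p,1]; return (K@q[:3]/q[2])[:2]
u,v=px([.525,.039,.079]).astype(int); print(u,v)
x0,y0=max(u-70,0),max(v-70,0); g=im[y0:y0+140,x0:x0+140]
a=cv2.resize(np.clip(g.astype(float)*2,0,255).astype(np.uint8),(600,600),interpolation=cv2.INTER_CUBIC); save(a,'w3.png'); print(x0,y0)
def circ(Q):
    A=np.c_[2*Q[:,:2],np.ones(len(Q))]; t=np.linalg.lstsq(A,(Q[:,:2]**2).sum(1),rcond=None)[0]; return t[:2],np.sqrt(t[2]+t[0]**2+t[1]**2)
r=np.hypot(P[...,0]-.525,P[...,1]-.039)
rim=P[(r<.045)&(P[...,2]>.145)&(P[...,2]<.156)]; print('rim',len(rim),circ(rim),cv2.minEnclosingCircle((rim[:,:2]*1000).astype(np.float32)))
for lo,hi in((.07,.0745),(.0745,.0785),(.078,.084)):
    q=P[(r<.024)&(P[...,2]>lo)&(P[...,2]<hi)]; print(lo,len(q),q.mean(0),cv2.minAreaRect((q[:,:2]*1000).astype(np.float32)))
fl=P[(r<.03)&(P[...,2]<.071)]; print('floor',len(fl),np.median(fl[:,2]))
# auger
m=(P[...,2]>.115)&(P[...,2]<.14)&(np.hypot(P[...,0]-.445,P[...,1]-.269)<.05); q=P[m]; print('stem',len(q))
```

```text
6.55 [0.6095 0.044  0.2526]
[0.5252 0.0416 0.4328] 310.1601437647697
315 106
245 36
rim 2328 (array([0.5265, 0.0383]), np.float64(0.0370237492907543)) ((527.9440307617188, 38.94960403442383), 42.21181869506836)
0.07 2 [0.5229 0.0452 0.0744] ((522.9232177734375, 45.23957824707031), (14.33903694152832, 0.0), -150.70652770996094)
0.0745 168 [0.5262 0.0381 0.0768] ((526.2581787109375, 38.17042541503906), (21.87540626525879, 21.79717254638672), 21.365375518798828)
0.078 263 [0.5261 0.0382 0.0796] ((525.78759765625, 38.14899444580078), (19.82209014892578, 19.247682571411133), 22.517850875854492)
floor 1867 0.0657515361206028
stem 978
```

View pics/w3.png

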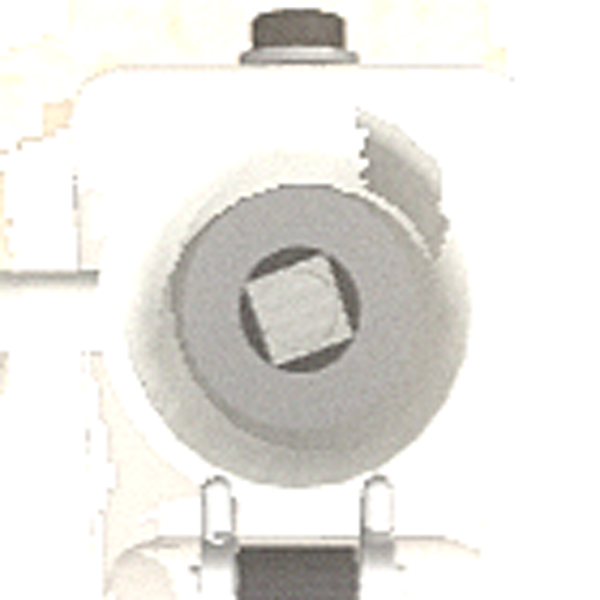

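The square drive is clear at (300,308), with its edges about 21-23° from the world axes. Now I measure the stem from the same cloud.

Run:
```python
from h import *
np.set_printoptions(precision=4,suppress=True)
z=np.load('w3.npz');P=z['P']
a=P[(np.hypot(P[...,0]-.445,P[...,1]-.269)<.06)&(P[...,2]>.03)]
print(np.histogram(a[:,2],bins=np.arange(.03,.145,.008)))
t=a[a[:,2]>.125]; print(len(t),t.mean(0),cv2.minAreaRect((t[:,:2]*1000).astype(np.float32)))
t=a[a[:,2]>.128]; print(len(t),t.mean(0),cv2.minAreaRect((t[:,:2]*1000).astype(np.float32)))
w=a[(a[:,2]>.092)&(a[:,2]<.124)]; v=np.linalg.svd((w-w.mean(0)))[2]; print('side face normal',v[2],len(w))
```

```text
(array([ 150,  203,  261,  293,  153,   93, 1688,  419,  172,  186,  196,
        208,  691,    0]), array([0.03 , 0.038, 0.046, 0.054, 0.062, 0.07 , 0.078, 0.086, 0.094,
       0.102, 0.11 , 0.118, 0.126, 0.134, 0.142]))
722 [0.4469 0.2654 0.1301] ((446.48748779296875, 267.1532287597656), (25.831281661987305, 17.22173500061035), 16.34766960144043)
632 [0.4468 0.2662 0.1307] ((446.48748779296875, 267.25250244140625), (25.903162002563477, 17.003662109375), 17.6604061126709)
side face normal [ 0.2819 -0.9594  0.0001] 743
```

Call:
servo_tool(increments=[-0.03,0.03,0,0.1,-0.06,0.07,0,0.2,-0.09,0.11,0,0.262,-0.12,0.15,0,0.262,-0.145,0.19,0,0.262,-0.163,0.223,0,0.262,-0.163,0.223,0,0.262,-0.163,0.223,-0.03,0.262,-0.163,0.223,-0.06,0.262,-0.163,0.223,-0.06,0.262,-0.163,0.223,-0.06,0.262])

```text
time_s: 7.7
tcp_pos: [0.4473, 0.2664, 0.1957]
ee_rot: [0.001, -0.143, 0.99, 0.0]
contact_force: [0.1, -1.2, -0.1]
finger_gap: 0.0606
grasp_force: 0.0
```

Run:
```python
from h import *
np.set_printoptions(precision=4,suppress=True)
s,im,d=snap('wrist'); P=cloud('wrist',d,s); print(s['tcp_pos'],s['ee_rot'],s['joint_pos'])
a=P[(np.hypot(P[...,0]-.445,P[...,1]-.269)<.04)&(P[...,2]>.03)&(P[...,2]<.15)]
t=a[a[:,2]>.126]; print(len(t),t.mean(0),cv2.minAreaRect((t[:,:2]*1000).astype(np.float32)))
```

```text
[0.4473 0.2664 0.1957] [ 0.0006 -0.1432  0.9897  0.    ] [ 0.371   0.0986  1.6859 -0.0003  1.3559 -1.487 ]
556 [0.4452 0.2677 0.131 ] ((445.7958984375, 268.0638122558594), (25.92274284362793, 15.303133964538574), 16.364137649536133)
```

Call:
servo_tool(increments=[-0.001,0.001,-0.04,0,-0.001,0.001,-0.08,0,-0.001,0.001,-0.099,0,-0.001,0.001,-0.099,0,-0.001,0.001,-0.099,0])

```text
time_s: 8.25
tcp_pos: [0.4475, 0.2684, 0.0975]
ee_rot: [0.002, -0.143, 0.99, 0.0]
contact_force: [-0.8, 0.0, 0.4]
finger_gap: 0.0611
grasp_force: 0.0
```

Call:
servo_tool(increments=[0,0,0,0,0,0,0,0,0,0,0,0,0,0,0,0,0,0,0,0,0,0,0,0,0,0,0,0,0,0,0,0], grip=1, force=30)

```text
time_s: 9.05
tcp_pos: [0.4457, 0.268, 0.0954]
ee_rot: [-0.0, -0.144, 0.99, 0.0]
contact_force: [-0.9, -0.2, 1.3]
finger_gap: 0.016
grasp_force: 30.0
```

Call:
servo_tool(increments=[0,0,0.03,0,0,0,0.07,0,0,0,0.11,0,0,0,0.15,0,0.01,-0.03,0.175,0.03,0.025,-0.07,0.175,0.06,0.04,-0.11,0.175,0.096,0.055,-0.15,0.175,0.096,0.065,-0.19,0.175,0.096,0.075,-0.215,0.175,0.096,0.08,-0.23,0.175,0.096,0.08,-0.23,0.175,0.096,0.08,-0.23,0.175,0.096,0.08,-0.23,0.175,0.096])

```text
time_s: 10.45
tcp_pos: [0.5252, 0.0394, 0.2702]
ee_rot: [-0.0, -0.192, 0.981, 0.0]
contact_force: [0.3, 0.1, -3.0]
finger_gap: 0.0156
grasp_force: 30.0
```

Run:
```python
from h import *
np.set_printoptions(precision=4,suppress=True)
s=robot.observe(); print(s['tcp_pos'],s['ee_rot'])
s,im,d=snap('wrist'); P=cloud('wrist',d,s); save(im,'w4.png')
r=np.hypot(P[...,0]-.5263,P[...,1]-.0382)
a=P[(r<.045)&(P[...,2]>.235)&(P[...,2]<.275)]; print(len(a),a.min(0),a.max(0))
st,imt,dt=snap('side'); S=cloud('side',dt)
r=np.hypot(S[...,0]-.5263,S[...,1]-.0382); a=S[(r<.05)&(S[...,2]>.16)&(S[...,2]<.26)]
print('side',a.min(0),a.max(0))
for lo in np.arange(.16,.26,.01):
    q=a[(a[:,2]>lo)&(a[:,2]<lo+.01)]
    if len(q): print(round(lo,2),len(q),q[:,0].min(),q[:,0].max(),q[:,1].min())
save(imt[130:250,240:420].repeat(4,0).repeat(4,1),'s4.png')
```

```text
[0.5252 0.0394 0.2702] [-0.0003 -0.1918  0.9814  0.0005]
3085 [0.4963 0.0102 0.2351] [0.5465 0.0683 0.275 ]
side [0.4999 0.0069 0.1736] [0.5577 0.0594 0.26  ]
0.17 33 0.501566990723957 0.5544362698186199 0.010274433336517896
0.18 42 0.5006125207054306 0.5568331993543664 0.009352525560107239
0.19 73 0.5000823733133996 0.5576949538001864 0.006868507540502167
0.2 56 0.5037102724894931 0.5500049228501527 0.007459785373737038
0.21 54 0.5059444418045703 0.5499677835631341 0.008732180809757129
0.22 64 0.502742355417338 0.5556093951830126 0.014136506908827062
0.23 57 0.4998556365744175 0.5564091192014073 0.014353233115481423
0.24 51 0.5076113098468605 0.5490695193561168 0.008167023041020238
0.25 110 0.49993471608440987 0.5573156865155167 0.008523411008859227
```

View pics/s4.png

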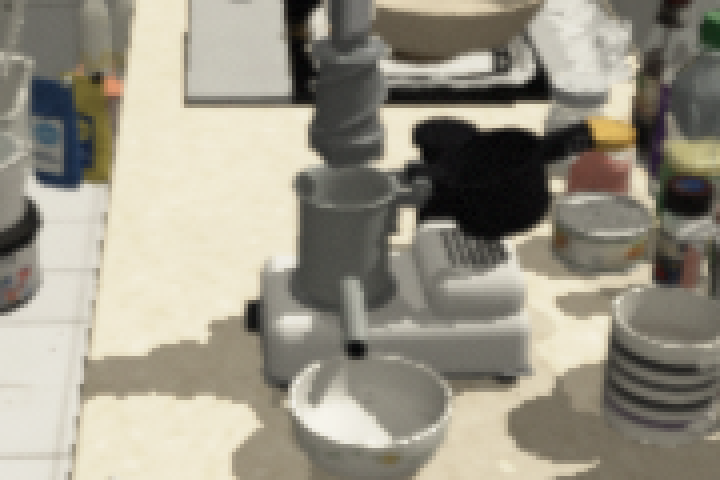

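The auger hangs upright at (345,100) over the mouth (345,185), and the open lid at (480,175) is clear. Lowering in stages while watching the force.

Call:
servo_tool(increments=[0.0005,0,-0.01,0,0.0005,0,-0.02,0,0.0005,0,-0.03,0,0.0005,0,-0.04,0,0.0005,0,-0.05,0,0.0005,0,-0.06,0,0.0005,0,-0.06,0])

```text
time_s: 11.25
tcp_pos: [0.5248, 0.0381, 0.2082]
ee_rot: [-0.002, -0.191, 0.982, 0.001]
contact_force: [-0.5, -0.1, -2.9]
finger_gap: 0.0158
grasp_force: 30.0
```

Call:
servo_tool(increments=[0,0,-0.01,0,0,0,-0.02,0,0,0,-0.03,0,0,0,-0.036,0,0,0,-0.04,0,0,0,-0.044,0,0,0,-0.048,0,0,0,-0.048,0])

```text
time_s: 12.05
tcp_pos: [0.5259, 0.038, 0.162]
ee_rot: [-0.0, -0.191, 0.982, 0.0]
contact_force: [0.3, 1.0, -3.0]
finger_gap: 0.0158
grasp_force: 30.0
```

Call:
servo_tool(increments=[0,0,-0.001,0,0,0,-0.002,0,0,0,-0.003,0,0,0,-0.003,0])

```text
time_s: 12.45
tcp_pos: [0.5267, 0.038, 0.1604]
ee_rot: [0.001, -0.191, 0.982, -0.0]
contact_force: [-1.3, -0.4, 2.9]
finger_gap: 0.016
grasp_force: 30.0
```

Call:
servo_tool(increments=[0,0,0,0,0,0,0,0,0,0,0,0,0,0,0,0,0,0,0.01,0,0,0,0.05,0,0,0,0.09,0,-0.05,0,0.12,-0.1,-0.1,0,0.15,-0.37,-0.1,0,0.15,-0.37,-0.1,0,0.15,-0.37,-0.1,0,0.15,-0.37], grip=-0.3)

```text
time_s: 13.65
tcp_pos: [0.4267, 0.038, 0.3099]
ee_rot: [0.001, -0.008, 1.0, -0.0]
contact_force: [-0.1, -0.3, -0.1]
finger_gap: 0.0611
grasp_force: 0.0
```

Run:
```python
from h import *
np.set_printoptions(precision=4,suppress=True)
s,im,d=snap('wrist'); P=cloud('wrist',d,s); print(s['time_s'],s['tcp_pos'],s['ee_rot'])
r=np.hypot(P[...,0]-.5263,P[...,1]-.0382)
a=P[(r<.02)&(P[...,2]>.18)&(P[...,2]<.23)]; print('stem top',len(a),np.percentile(a[:,2],[50,90]),a.mean(0))
t=a[a[:,2]>.19];print(cv2.minAreaRect((t[:,:2]*1000).astype(np.float32)))
_,imt,dt=snap('top'); PT=cloud('top',dt); K,C=ext('top')
q=PT[(PT[...,0]>.56)&(PT[...,0]<.76)&(abs(PT[...,1]-.04)<.06)&(PT[...,2]>.1)]
t=q[q[:,0]>.68]; print('tab?',len(t),t.mean(0),t.min(0),t.max(0))
M=(PT[...,0]>.6)&(PT[...,0]<.85)&(abs(PT[...,1]-.04)<.15)&(PT[...,2]>.2)&(PT[...,2]<.4); print('tall near',M.sum(),PT[M].min(0) if M.any() else '',PT[M].max(0) if M.any() else '')
for x in np.arange(.56,.84,.02):
    k=(abs(PT[...,0]-x)<.01)&(abs(PT[...,1]-.04)<.1); b=k&(abs(PT[...,1]-.04)<.01); print(round(x,2),PT[k][:,2].max().round(3),np.median(PT[b][:,2]).round(3))
w=P[(P[...,0]>.66)&(P[...,0]<.73)&(abs(P[...,1]-.04)<.03)&(P[...,2]>.15)]; print('wrist tab',len(w))
save(np.vstack([imt[90:230,220:360].repeat(3,0).repeat(3,1)]),'t5.png')
```

```text
13.65 [0.4267 0.038  0.3099] [ 0.0009 -0.0083  1.     -0.0001]
stem top 425 [0.1959 0.1971] [0.5236 0.0381 0.1936]
((526.702880859375, 38.246551513671875), (25.9489688873291, 16.026309967041016), 23.212757110595703)
tab? 70 [0.6944 0.0445 0.1885] [0.6803 0.0301 0.1311] [0.7114 0.0521 0.1988]
tall near 0  
0.56 0.157 0.148
0.58 1.007 0.912
0.6 0.982 0.159
0.62 0.748 0.115
0.64 0.748 0.12
0.66 0.749 0.127
0.68 0.748 0.182
0.7 0.748 0.193
0.72 0.748 0.0
0.74 0.748 0.0
0.76 0.094 -0.0
0.78 0.088 -0.0
0.8 0.149 -0.001
0.82 0.145 -0.001
wrist tab 985
```

View pics/t5.png

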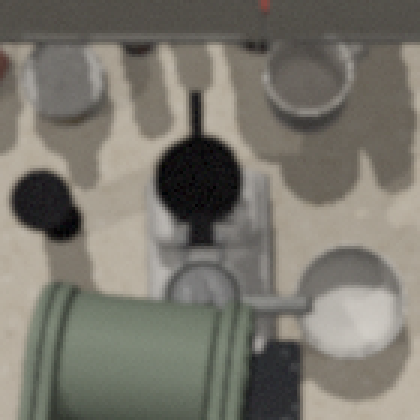

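Viewed: the auger is in the chamber at (205,285), with its stem top at z 0.196 so it is home. The lid lies open, with its tab at (195,115) and nothing tall beside it. Moving over to grip the tab.

Call:
servo_tool(increments=[0.04,0,0,0.01,0.08,0.001,-0.01,0.01,0.12,0.002,-0.02,0.01,0.16,0.003,-0.03,0.01,0.2,0.004,-0.04,0.01,0.24,0.005,-0.05,0.01,0.272,0.005,-0.05,0.01,0.272,0.005,-0.05,0.01,0.272,0.005,-0.05,0.01])

```text
time_s: 14.65
tcp_pos: [0.6981, 0.043, 0.2561]
ee_rot: [-0.002, -0.012, 1.0, 0.0]
contact_force: [-0.4, 0.4, 0.6]
finger_gap: 0.0606
grasp_force: 0.0
```

Run:
```python
from h import *
np.set_printoptions(precision=4,suppress=True)
s,im,d=snap('wrist'); P=cloud('wrist',d,s); print(s['time_s'],s['tcp_pos'],s['joint_pos'])
w=P[(P[...,0]>.675)&(P[...,0]<.73)&(abs(P[...,1]-.043)<.025)&(P[...,2]>.165)&(P[...,2]<.21)]; print(len(w))
if len(w): print(w.mean(0),w.min(0),w.max(0),cv2.minAreaRect((w[:,:2]*1000).astype(np.float32)))
o=None
f=lambda t:np.array([-.121*np.cos(t)+.011*np.sin(t),.121*np.sin(t)+.011*np.cos(t)])
for t in np.arange(2.8,-.01,-.1): print(round(t,1),(f(t)-f(2.8)).round(3),(f(t)-f(1.4)).round(3))
```

```text
14.65 [0.6981 0.043  0.2561] [-0.0621  0.4464  1.1267  0.      1.5735 -1.6578]
715
[0.692  0.0434 0.1911] [0.675  0.0301 0.1663] [0.7108 0.0524 0.1984] ((691.7304077148438, 44.94691467285156), (36.80378341674805, 21.63774299621582), 13.437701225280762)
2.8 [0. 0.] [ 0.127 -0.091]
2.7 [-0.004  0.012] [ 0.124 -0.079]
2.6 [-0.008  0.023] [ 0.119 -0.068]
2.5 [-0.014  0.033] [ 0.113 -0.058]
2.4 [-0.021  0.043] [ 0.106 -0.047]
2.3 [-0.029  0.053] [ 0.099 -0.038]
2.2 [-0.038  0.061] [ 0.09 -0.03]
2.1 [-0.047  0.069] [ 0.08  -0.022]
2.0 [-0.057  0.075] [ 0.07  -0.016]
1.9 [-0.068  0.081] [ 0.059 -0.01 ]
1.8 [-0.079  0.085] [ 0.048 -0.006]
1.7 [-0.091  0.088] [ 0.036 -0.003]
1.6 [-0.103  0.09 ] [ 0.024 -0.   ]
1.5 [-0.115  0.091] [0.012 0.   ]
1.4 [-0.127  0.091] [-0. -0.]
1.3 [-0.139  0.089] [-0.012 -0.002]
1.2 [-0.151  0.087] [-0.024 -0.004]
1.1 [-0.163  0.083] [-0.035 -0.008]
1.0 [-0.174  0.078] [-0.046 -0.013]
0.9 [-0.184  0.071] [-0.057 -0.019]
0.8 [-0.194  0.064] [-0.067 -0.027]
0.7 [-0.203  0.056] [-0.076 -0.035]
0.6 [-0.211  0.047] [-0.084 -0.044]
0.5 [-0.219  0.037] [-0.091 -0.053]
0.4 [-0.225  0.027] [-0.097 -0.064]
0.3 [-0.23   0.016] [-0.103 -0.075]
0.2 [-0.234  0.005] [-0.107 -0.086]
0.1 [-0.237 -0.007] [-0.11  -0.098]
-0.0 [-0.239 -0.019] [-0.111 -0.11 ]
```

Call:
servo_tool(increments=[0.001,0,-0.03,0,0.001,0,-0.06,0,0.001,0,-0.095,0,0.001,0,-0.095,0,0.001,0,-0.095,0])

```text
time_s: 15.2
tcp_pos: [0.6983, 0.0431, 0.1648]
ee_rot: [-0.001, -0.012, 1.0, 0.0]
contact_force: [-0.5, 0.5, 0.7]
finger_gap: 0.0612
grasp_force: 0.0
```

Call:
servo_tool(increments=[0,0,0,0,0,0,0,0,0,0,0,0,0,0,0,0,0,0,0,0,0,0,0,0,0,0,0,0], grip=1, force=10)

```text
time_s: 15.9
tcp_pos: [0.6992, 0.0439, 0.1645]
ee_rot: [0.0, -0.012, 1.0, 0.001]
contact_force: [-0.0, 2.6, 0.2]
finger_gap: 0.0134
grasp_force: 10.0
```

Call:
servo_tool(increments=[-0.004,0,0.012,0,-0.008,0,0.023,0,-0.014,0,0.033,0,-0.021,-0.001,0.043,0,-0.029,-0.001,0.053,0,-0.038,-0.001,0.061,0,-0.047,-0.001,0.069,0,-0.057,-0.002,0.075,0,-0.068,-0.002,0.081,0,-0.079,-0.002,0.085,0,-0.091,-0.003,0.088,0,-0.103,-0.003,0.09,0,-0.115,-0.003,0.091,0,-0.127,-0.004,0.091,0,-0.127,-0.004,0.091,0])

```text
time_s: 17.4
tcp_pos: [0.5711, 0.0399, 0.2569]
ee_rot: [0.001, -0.012, 1.0, 0.001]
contact_force: [-0.1, 7.5, -0.1]
finger_gap: 0.0138
grasp_force: 10.0
```

Call:
servo_tool(increments=[-0.012,0.001,-0.002,0,-0.024,0.001,-0.004,0,-0.035,0.001,-0.008,0,-0.046,0,-0.013,0,-0.057,0,-0.019,0,-0.067,0,-0.027,0,-0.076,0,-0.035,0,-0.084,-0.001,-0.044,0,-0.091,-0.001,-0.053,0,-0.097,-0.001,-0.064,0,-0.103,-0.001,-0.075,0,-0.107,-0.002,-0.086,0,-0.11,-0.002,-0.098,0,-0.111,-0.002,-0.108,0,-0.111,-0.002,-0.112,0,-0.111,-0.002,-0.112,0])

```text
time_s: 19.0
tcp_pos: [0.4587, 0.0366, 0.1413]
ee_rot: [-0.003, -0.012, 1.0, -0.0]
contact_force: [-5.8, 0.1, -0.1]
finger_gap: 0.0138
grasp_force: 10.0
```

Call:
servo_tool(increments=[0,0,0,0,0,0,0,0,0,0,0,0,0,0,0,0,0,0,0.02,0,0,0,0.06,0,-0.02,0,0.11,0,-0.05,0,0.15,0,-0.05,0,0.15,0,-0.05,0,0.15,0], grip=-0.3)

```text
time_s: 20.0
tcp_pos: [0.4121, 0.0369, 0.2952]
ee_rot: [0.003, -0.012, 1.0, -0.0]
contact_force: [0.6, -0.6, 0.1]
finger_gap: 0.0611
grasp_force: 0.0
```

Run:
```python
from h import *
np.set_printoptions(precision=4,suppress=True)
s,im,d=snap('wrist'); P=cloud('wrist',d,s); save(im,'w6.png'); print(s['time_s'],s['tcp_pos'],s['contact_force'],s['finger_gap'])
m=(P[...,2]>.165)&(P[...,2]<.19)&(P[...,0]>.44)&(P[...,0]<.475)&(abs(P[...,1]-.037)<.012)
Q=P[m]; print('tab top',len(Q),Q.mean(0),np.median(Q[:,2]))
r=np.hypot(P[...,0]-.5263,P[...,1]-.0382); q=P[(r>.03)&(r<.038)&(P[...,2]>.19)]; A=np.c_[q[:,:2],np.ones(len(q))]; print('roof',len(q),q[:,2].mean(),np.linalg.lstsq(A,q[:,2],rcond=None)[0])
```

```text
20.0 [0.4121 0.0369 0.2952] [ 0.5856 -0.5763  0.0785] 0.061074707264785165
tab top 377 [0.4586 0.0363 0.1734] 0.17394841853657694
roof 1107 0.20587154103079433 [0.0199 0.0033 0.1956]
```

View pics/w6.png

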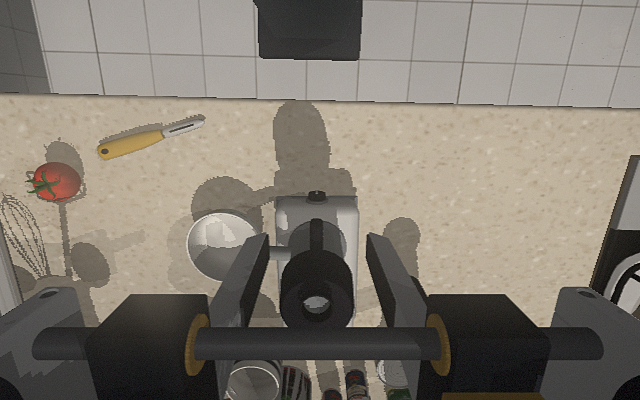

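The lid is shut: the tab top is back at z 0.1735, as at the start, and the roof is level. The robot touches nothing, and the bowl, tomato and peeler are in place. Handing in.

```bash
python3 -c "
from cell import robot
print(robot.job_done())"
```

```text
the job is handed in; nothing more can be done
None
```

The juicer is back together and handed in at about 20 s: the auger is fully home on the drive, the lid is shut and let go, and I moved nothing else; the hand-in gave no verdict.

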